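Set and hold the inspection mirror on the radio rig

ROBOT

A 6-joint arm with a two-finger parallel gripper is mounted at the origin on the work surface. World frame = base frame: x ahead of the robot, y to its left, z up, the work surface at z = 0. Lengths are in m, angles in rad, forces in N, time in s.
With the tool pointing down it reaches from about 0.35 to 0.775 m from the base axis. Payload 5.5 kg.
Tool frame: the origin (TCP) lies where the fingers leave the gripper's body, on its centre line; the fingertips stand 73 mm ahead of it and the grasp point (between the pads) lies 54 mm ahead of it; z points along the fingers, y is the direction in which the jaws open and shut (so a half turn about z gives the same grasp; the last joint's range is limited). The gripper opens to 85 mm and grips with 20 to 120 N. Pads are 22 mm wide; open, the fingers measure 114 mm over their backs; the gripper's body (76 mm by 85 mm) begins 54 mm behind the grasp point. The pads swing forward as they close: fully open they stand 13 mm farther back than shut.
Start: joints at [-1.326, 0.313, 0.046, 1.304, 0, 1.431], TCP at [0.216, -0.533, 0.304] pointing down, gripper open.
Joint ranges: [-2.76, 2.76], [-0.86, 1.69], [-1.03, 1.26], [-2.2, 2.34], [-1.47, 1.5], [-3.14, 3.14]. Speed limits (rad/s): [2.57, 2.57, 3.14, 3.14, 3.14, 3.14].

INTERFACE

Orientations are given as a unit quaternion [w, x, y, z].
In Python, from workcell import env, read_camera, job, cut_out gives the robot as it stands.
- The arm moves only by the tool servo_tool, never from a script. Its argument "deltas" is a list of rows, each an object of numbers: "dx", "dy", "dz": the shift along the world's x, y, z in mm; "rx", "ry", "rz": the turn, a rotation vector about the world's x, y, z in rad; "fingers": the closure, from -1 (fully open) to 1 (shut). A call has 1 to 8 rows; each row shifts and turns the commanded pose from where the row before left it; what a row does not reach is not made up. A row lasts 1/10 s, in which the tool goes at most 50 mm and 8.59 degrees, less where a joint would pass 70% of its speed; a pose out of reach is approached as far as the arm can. A call is refused whole if a number of a shift passes 50 or a number of a turn 0.15, either way. A call with a gripper value outside its range is refused whole. The fingers move at their own pace and stop on an object; "newtons" is the grip in N (left out, the last holds). Time passes only in rows, so rows that do not move let the fingers close. It gives the time, the measured TCP pose, the force and the opening at its end, in the units of the state.
- env.get_state(): the state, without advancing time (a new reading comes with each control period).
- read_camera(name): name is "scene" or "side" or "wrist"; returns a dict with "img" (480x640x3 uint8, red, green, blue), "intrinsics" (3x3 intrinsics, pixels), "extrinsics" (4x4, takes a point from camera to world coordinates); the wrist camera has in their place "hand_eye" (4x4, takes a point from camera to tool coordinates, whose origin is the TCP and whose axes are the flange's). Camera axes: x right, y down, z forward; pixel columns grow to the right and rows downward; lengths in m; the calibration is good to about 2 mm. A picture is of the moment at which its call begins: read the wrist's pose just before it. There is no depth.
- job.hand_in(): hands the job in, once; it reports no verdict.
Trained networks look in the newest picture that a camera, given by its name, has taken for a name from the list of things; names that differ only in an ending like _2 or _b are one class to them, and where a whole thing is asked for, a point or a joint stands for the part that bears it (a point fixed in the world has none). Each returns a list of dicts, best first, with "confidence" (0 to 1); they miss things now and then, are a little off and sometimes report something else, mostly with a low value. They report only what shows in the picture. A call takes as long as a camera call. They do not tell look-alikes from the thing itself.
- cut_out(target, camera): "region" (480x640 bool, what is visible of it) and "extent" ([left, top, right, bottom] in pixels, round what is visible of it).
The state is a dict: "clock": time; "joint_pos": joint angles; "qvel": joint speeds; "tau": joint torques, N m; "tcp_pos": TCP position; "orientation": TCP orientation; "wrist_force": force on the tool from outside, world axes, zero at the start; "ft_torque": the same for the moment, N m; "finger_gap": finger opening in m.
Only numpy, scipy, OpenCV 4.12 (cv2) and the standard library are available. Lean on these libraries where they do the work, as an engineer would, in place of code of your own. Each camera call takes 0.05 s, during which the arm holds its last target. There are 200 camera calls.

TASK

Swing the blue folding mirror arm all the way out until it snaps into its end detent, then turn the mirror by the orange grip on its top until the red marker disc appears to the rig's fixed camera in the middle of the mirror (the geared pointer under the mirror then points straight at the red marker). The mirror springs back if let go, so finish while still gripping it, holding it steady at that angle; leave the other things on the bench where they are.

Things in the scene. Friction and masses are not known exactly. Their poses are not given: they have to be found in the camera images.
- boom (a joint): Blue folding arm, turning level about a vertical hinge: 0 = folded, 1.571 rad = fully out at its stop; swings out clockwise seen from above. Starts at 0.1 to 0.45. An over-centre catch resists (up to 0.3 N m) and returns the arm to about 0.4 if let go short of 1.15; at 1.2 to 1.45 it balances; past that it carries the arm to 1.571 and keeps it there (about 0.2 N m to push it out).
- boom_hinge (a point): Point on the vertical hinge axis of the arm, 50 mm above the bench. The rig is fixed to the bench; this point's frame is the rig's: its x axis points from the mirror (when the arm is out) to the camera, z up. The folded arm points along its -x, the arm swung out along its +y.
- boom_handle (a point): Centre of the upper part of the arm's handle: an upright yellow round post, 20 mm diameter, on the arm 85 mm from the hinge axis (the blue hub there is 60 mm wide and 94 mm high); its top is 170 mm and this point 145 mm above the bench. The arm's bar below it is 26 mm wide, its top at 66 mm. Free above and around.
- spindle (a joint): Turn of the mirror (with its grip) on the arm, about a vertical axis 200 mm from the arm's hinge axis. 0 = at rest, grows clockwise seen from above, to 1.45 rad. A weak spring always turns it back to 0 (about 0.025 N m at 0 to 0.1 N m at 1.45 rad). The target lies between 0.25 and 1.3.
- mirror: The mirror with its grip: an upright black-backed glass plate 70 mm wide and 80 mm high (80 to 160 mm above the bench), on the spindle. Origin on the mirror's turning axis at bench height; z up, x is the direction the glass faces (at rest along the arm, away from the hinge).
- mirror_grip (a point): Centre of the orange grip bar on top of the mirror, on the mirror's turning axis: 12 mm thick (along its x), 40 mm long (along its y), 40 mm high, from 164 to 204 mm above the bench; this point is at 184 mm. Its axes are those of the mirror: x is the direction the glass faces. Pinch it from above across its 12 mm and twist about the vertical.
- view (a point): Point on the mirror's turning axis 120 mm above the bench, turning with the thin yellow, red-tipped pointer (125 mm long, 72 mm above the bench, under the mirror; its blade offers no resistance). Its x axis is the direction in which the camera's line of sight leaves the mirror once the arm is out. It is geared to the mirror: turns clockwise 2 rad for each rad of joint spindle. At spindle 0 and arm out it points straight away from the camera.
- lens (a point): Centre of the lens of the rig's white camera (black barrel), 120 mm above the bench, 160 mm from the mirror axis when the arm is out; it looks at the mirror's middle.
- marker_red (a point): Centre of the red marker disc, 30 mm diameter, 120 mm above the bench, on the front of one of three alike dark plug-in units (64 mm wide, 70 mm deep, 165 mm high, fixed), which also has a red stripe on top. The point's -x axis points out of the front. The units stand in a row and change places.
- marker_white (a point): Centre of the white marker disc of another unit (not to be shown).
- marker_green (a point): Centre of the green marker disc of another unit (not to be shown).
- screwdriver: Loose screwdriver lying on the bench; leave it.
- valve: Loose amber glass radio valve, 42 mm diameter, 92 mm high, standing; leave it.
- jar: Loose clear jar, 60 mm diameter, 75 mm high; leave it.
- mug: Loose blue mug, 80 mm diameter, 90 mm high; leave it.
- meter: Loose round panel meter, 72 mm diameter, 39 mm high; leave it.
- dial_knob: Loose black dial knob, 48 mm diameter, 25 mm high; leave it.
Not all that is in view belongs to the job. Leave any pink look-alike of the part that bears marker_red alone.

How it is judged:
By the outcome, as a careful person would: the job done as asked, in the order asked, and still so for the second after the job is handed in, while the arm keeps its last pose, push and grip.
It also fails if it takes over 48 s, if anything falls off the work surface, if the arm or the gripper's body presses on something with over 40 N, if the wrist force passes 120 N, or if a joint passes its speed limit or range.

## Working session

There is one attempt and no reset: what is moved stays moved. The work goes in short steps, Python scripts to look and compute and a tool call to move; the robot and the scene stay as the last step left them, time stands still between calls to the robot, and variables do not carry over. Pictures are saved under pics/ and viewed, about 8 in all and at most 12, crops included, and the job is handed in when it is done.

Besides the shell and the picture viewer there is one more tool, called after ">>>" as name([rows], argument=value, ...), one row to a line, values as JSON. servo_tool: Moves the arm, as the interface text tells. Its arguments: {"type":"object","properties":{"deltas":{"type":"array"},"newtons":{"type":"number"}},"required":["deltas"]}

```bash
mkdir -p pics; ls
cat > h.py <<'E'
import numpy as np, cv2
from workcell import env, read_camera, job, cut_out
def shot(name,fn=None):
    c=read_camera(name)
    if fn: cv2.imwrite('pics/'+fn,c['img'][:,:,::-1])
    return c
def at_z(c,uv,z):
    K,T=np.array(c['intrinsics']),np.array(c['extrinsics'])
    d=T[:3,:3]@np.linalg.solve(K,[uv[0],uv[1],1]); o=T[:3,3]
    return o+d*(z-o[2])/d[2]
def proj(c,p):
    K,T=np.array(c['intrinsics']),np.array(c['extrinsics'])
    q=K@(T[:3,:3].T@(np.array(p)-T[:3,3])); return q[:2]/q[2]
E
python3 - <<'E'
from h import *
s=env.get_state(); print(s['clock'],s['tcp_pos'],s['orientation'])
for n in ('scene','side'):
    c=shot(n,n+'0.png'); print(n,np.round(c['extrinsics'],3).tolist(),np.round(c['intrinsics'],0).tolist())
    for t in ('boom_hinge','boom_handle','mirror_grip','mirror','lens','marker_red','marker_white','marker_green','boom','view'):
        try:
            for r in cut_out(t,n)[:2]:
                ys,xs=np.nonzero(r['region']); print(t,round(r['confidence'],2),np.round(r['extent']).tolist(),xs.mean().round(1),ys.mean().round(1))
        except Exception as e: print(t,e)
E
```

```text
pics
0.0 [ 0.21573595 -0.53258647  0.30301269] [-8.93248598e-04  9.81551246e-01  1.91197151e-01 -5.26880497e-05]
scene [[-0.005, 0.806, -0.592, 1.254], [1.0, 0.013, 0.009, -0.008], [0.015, -0.591, -0.806, 1.178], [0.0, 0.0, 0.0, 1.0]] [[570.0, 0.0, 319.0], [0.0, 570.0, 243.0], [0.0, 0.0, 1.0]]
boom_hinge 0.74 [193.0, 193.0, 316.0, 411.0] 236.6 326.3
boom_hinge 0.43 [189.0, 217.0, 245.0, 236.0] 209.4 224.9
boom_handle 0.94 [192.0, 192.0, 253.0, 314.0] 224.7 252.9
mirror_grip 0.7 [226.0, 189.0, 249.0, 229.0] 234.7 212.4
mirror 0.61 [220.0, 192.0, 251.0, 235.0] 234.8 212.5
lens 0.66 [189.0, 192.0, 309.0, 408.0] 236.2 325.1
marker_red 0.96 [406.0, 144.0, 451.0, 208.0] 427.4 172.5
marker_red 0.89 [408.0, 216.0, 456.0, 277.0] 431.7 246.0
marker_white 0.98 [432.0, 256.0, 482.0, 316.0] 455.8 281.2
marker_white 0.67 [135.0, 226.0, 146.0, 291.0] 139.6 248.1
marker_green 0.74 [430.0, 300.0, 486.0, 364.0] 454.5 330.1
marker_green 0.44 [385.0, 216.0, 405.0, 227.0] 393.8 224.8
boom 0.79 [193.0, 190.0, 249.0, 316.0] 225.0 252.9
boom 0.54 [148.0, 184.0, 172.0, 215.0] 158.7 198.0
view 0.45 [188.0, 21
[... 518 characters left out ...]
.0, 172.0, 385.0, 221.0] 373.2 199.3
mirror_grip 0.64 [183.0, 174.0, 397.0, 252.0] 286.6 210.1
mirror 0.68 [367.0, 176.0, 383.0, 224.0] 373.3 199.4
lens 0.65 [179.0, 176.0, 396.0, 252.0] 286.3 210.2
marker_red 0.95 [260.0, 322.0, 303.0, 393.0] 283.0 357.2
marker_red 0.81 [210.0, 387.0, 261.0, 472.0] 235.5 428.3
marker_white 0.67 [198.0, 320.0, 248.0, 394.0] 221.4 355.9
marker_white 0.47 [150.0, 399.0, 190.0, 440.0] 171.1 418.8
marker_green 0.94 [153.0, 299.0, 204.0, 373.0] 177.1 334.9
marker_green 0.21 [369.0, 172.0, 383.0, 220.0] 373.3 199.2
boom 0.68 [298.0, 176.0, 394.0, 231.0] 344.9 202.7
boom 0.3 [425.0, 174.0, 434.0, 200.0] 429.0 188.4
view 0.72 [180.0, 176.0, 396.0, 252.0] 284.8 210.2
```

View pics/scene0.png

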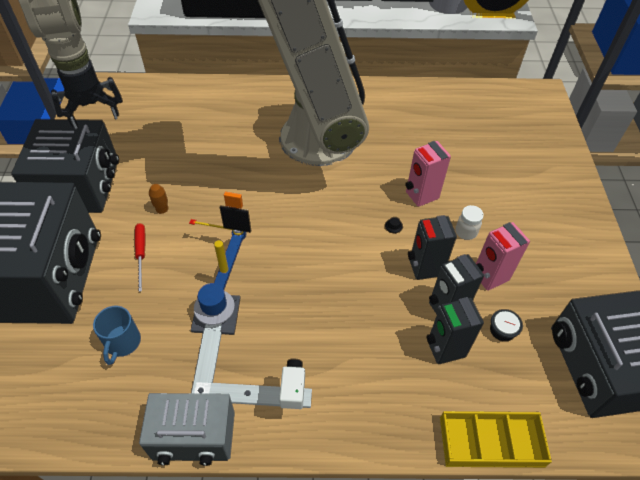

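View pics/side0.png

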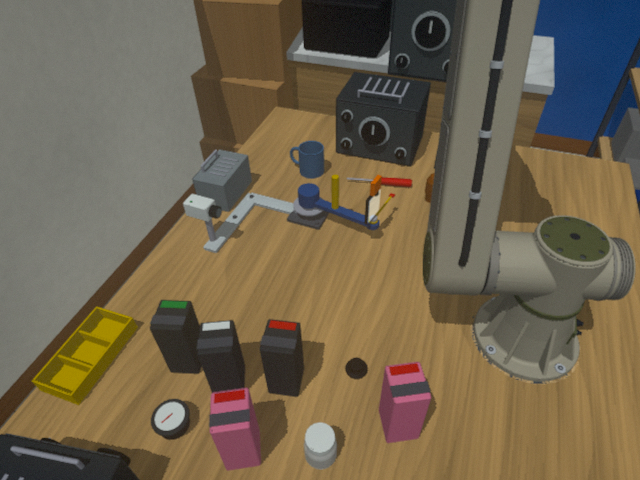

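The scene view shows the rig hub near (211,300), the yellow post top at (219,243), the orange grip at (233,201), the lens near (294,364), and the true red unit (dark) at (432,246). Pink look-alikes are at (428,172) and (502,255). The side view agrees.

```bash
cat > m.py <<'E'
from h import *
for n in ('scene','side'):
    im=cv2.imread(f'pics/{n}0.png'); hsv=cv2.cvtColor(im,cv2.COLOR_BGR2HSV)
    def blob(nm,lo,hi,box):
        m=cv2.inRange(hsv,lo,hi); k=np.zeros_like(m); x0,y0,x1,y1=box; k[y0:y1,x0:x1]=m[y0:y1,x0:x1]
        N,l,st,ce=cv2.connectedComponentsWithStats(k); i=1+np.argmax(st[1:,4]); 
        print(n,nm,st[i].tolist(),ce[i].round(1)); return l==i
    B=dict(scene=dict(post=(205,230,240,280),hub=(190,280,240,315),grip=(215,185,250,215),red=(405,210,460,280),redtop=(405,210,460,240)),
           side=dict(post=(325,165,350,215),hub=(290,180,325,215),grip=(365,170,384,200),redtop=(262,315,305,335)))[n]
    post=blob('post',(22,150,80),(32,255,255),B['post'])
    blob('hub',(100,120,40),(125,255,255),B['hub']); g=blob('grip',(5,180,100),(18,255,255),B['grip'])
    blob('redtop',(0,180,90),(4,255,255),B['redtop'])
    z=cv2.resize(im[180:420,180:480] if n=='scene' else im[160:400,140:440],None,fx=2.6,fy=2.5,interpolation=cv2.INTER_CUBIC)
    cv2.imwrite(f'pics/{n}z.png',z)
E
python3 m.py
```

```text
scene post [214, 240, 14, 33, 271] [220.6 255.5]
scene hub [198, 280, 29, 35, 762] [212.5 297.4]
scene grip [224, 192, 19, 16, 242] [232.8 199.5]
scene redtop [423, 220, 13, 18, 131] [428.7 228.4]
side post [331, 174, 8, 35, 247] [334.8 190.6]
side hub [299, 184, 20, 13, 204] [308.2 189.9]
side grip [370, 175, 13, 21, 167] [375.5 184.6]
side redtop [269, 320, 27, 10, 159] [281.6 324.9]
```

```bash
python3 -c "
import cv2
a=cv2.imread('pics/scene0.png')
z=cv2.resize(a[180:330,180:320],None,fx=4,fy=4,interpolation=cv2.INTER_CUBIC)
cv2.imwrite('pics/z1.png',z)"
```

```text
(no output)
```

View pics/scenez.png

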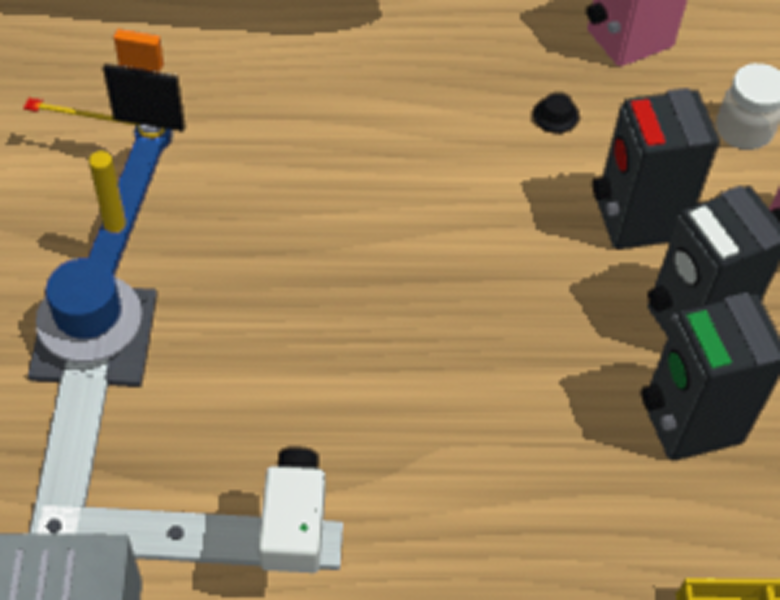

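```bash
cat > fit.py <<'E'
from h import *
from scipy.optimize import least_squares
cs={n:read_camera(n) for n in ('scene','side')}
R=lambda a:np.array([[np.cos(a),-np.sin(a)],[np.sin(a),np.cos(a)]])
def pts(p):
    x,y,w,q=p; h=np.array([x,y]); a=R(w)@np.array([-np.cos(q),np.sin(q)])
    m=h+R(w)@[0,.2]
    f=lambda v,z:np.array([*v,z])
    return dict(hub=f(h,.094),post=f(h+.085*a,.170),grip=f(h+.2*a,.184),lens=f(m+R(w)@[.16,0],.12),postlow=f(h+.085*a,.066))
obs=[('scene','hub',211.9,293.6),('scene','post',218.5,244),('scene','grip',232.8,199.5),('scene','lens',295,362.5),
('side','post',335,176.5),('side','grip',375.5,185),('side','hub',308.5,190)]
def res(p):
    P=pts(p); return np.concatenate([proj(cs[c],P[k])-[u,v] for c,k,u,v in obs])
s=least_squares(res,[.65,-.2,0,.3],loss='soft_l1')
print('rig x y yaw boom',s.x.round(4)); print(np.c_[[o[1] for o in obs],res(s.x).reshape(-1,2).round(1)])
P=pts(s.x); print({k:v.round(3).tolist() for k,v in P.items()})
for q in (.3,.8,1.2,1.5,1.571): print(q,(P['hub'][:2]+.085*R(s.x[2])@[-np.cos(q),np.sin(q)]).round(3))
mk=at_z(cs['scene'],(419.2,242),.12); st1=at_z(cs['scene'],(428.7,228.4),.165); st2=at_z(cs['side'],(281.6,324.9),.165)
print('marker',mk.round(3),'stripe',st1.round(3),st2.round(3), 'proj marker side',proj(cs['side'],mk))
m=P['hub'][:2]+R(s.x[2])@[0,.2]; d=R(s.x[2]).T@(mk[:2]-m)
th=np.arctan2(d[1],-d[0]); print('mirror axis out',m,'d rig',d,'2theta',th,'theta',th/2)
E
python3 fit.py
```

```text
rig x y yaw boom [ 0.6018 -0.2329 -0.0658  0.1228]
[['hub' '0.1' '0.0']
 ['post' '0.5' '-1.1']
 ['grip' '0.3' '0.0']
 ['lens' '-0.1' '-0.1']
 ['post' '-0.2' '-0.8']
 ['grip' '0.2' '-0.4']
 ['hub' '-0.7' '-0.8']]
{'hub': [0.602, -0.233, 0.094], 'post': [0.518, -0.217, 0.17], 'grip': [0.405, -0.195, 0.184], 'lens': [0.775, -0.044, 0.12], 'postlow': [0.518, -0.217, 0.066]}
0.3 [ 0.522 -0.203]
0.8 [ 0.547 -0.168]
1.2 [ 0.576 -0.152]
1.5 [ 0.601 -0.148]
1.571 [ 0.607 -0.148]
marker [0.472 0.234 0.12 ] stripe [0.467 0.249 0.165] [0.469 0.251 0.165] proj marker side [285.28697255 331.38137729]
mirror axis out [ 0.61496545 -0.03337437] d rig [-0.16046956  0.25759305] 2theta 1.0136670279597086 theta 0.5068335139798543
```

>>> servo_tool([
  {"dx": 18,"dy": 18,"rz": 0.15,"fingers": -1},
  {"dx": 18,"dy": 18,"rz": 0.15},
  {"dx": 18,"dy": 18,"rz": 0.15},
  {"dx": 18,"dy": 18,"rz": 0.15},
  {"dx": 18,"dy": 18,"rz": 0.15},
  {"dx": 18,"dy": 18,"rz": 0.15},
  {"dx": 18,"dy": 18,"rz": 0.15},
  {"dx": 18,"dy": 18,"rz": 0.15},
], newtons=20)

```text
invalid input at $.deltas[0]: expected keys dx, dy, dz, rx, ry, rz, fingers
```

>>> servo_tool([
  {"dx": 18,"dy": 18,"rz": 0.15},
  {"dx": 18,"dy": 18,"rz": 0.15},
  {"dx": 18,"dy": 18,"rz": 0.15},
  {"dx": 18,"dy": 18,"rz": 0.15},
  {"dx": 18,"dy": 18,"rz": 0.15},
  {"dx": 18,"dy": 18,"rz": 0.15},
  {"dx": 18,"dy": 18,"rz": 0.15},
  {"dx": 18,"dy": 18,"rz": 0.15},
])

```text
invalid input at $.deltas[0]: expected keys dx, dy, dz, rx, ry, rz, fingers
```

>>> servo_tool([
  {"dx": 14,"dy": 28,"rz": 0.15},
  {"rz": 0.02},
  {},
])

```text
invalid input at $.deltas[0]: expected keys dx, dy, dz, rx, ry, rz, fingers
```

>>> servo_tool([
  {"dx": 18,"dy": 18,"dz": 0,"rx": 0,"ry": 0,"rz": 0.15,"fingers": -1},
  {"dx": 18,"dy": 18,"dz": 0,"rx": 0,"ry": 0,"rz": 0.15,"fingers": -1},
  {"dx": 18,"dy": 18,"dz": 0,"rx": 0,"ry": 0,"rz": 0.15,"fingers": -1},
  {"dx": 18,"dy": 18,"dz": 0,"rx": 0,"ry": 0,"rz": 0.15,"fingers": -1},
  {"dx": 18,"dy": 18,"dz": 0,"rx": 0,"ry": 0,"rz": 0.15,"fingers": -1},
  {"dx": 18,"dy": 18,"dz": 0,"rx": 0,"ry": 0,"rz": 0.15,"fingers": -1},
  {"dx": 18,"dy": 18,"dz": 0,"rx": 0,"ry": 0,"rz": 0.15,"fingers": -1},
  {"dx": 18,"dy": 18,"dz": 0,"rx": 0,"ry": 0,"rz": 0.15,"fingers": -1},
], newtons=20)

```text
clock: 2.0
tcp_pos: [0.3605, -0.3882, 0.304]
orientation: [0.0, 0.7, 0.714, 0.0]
wrist_force: [-0.1, 0.3, 0.3]
finger_gap: 0.0857
```

>>> servo_tool([
  {"dx": 18,"dy": 18,"dz": 0,"rx": 0,"ry": 0,"rz": 0.15,"fingers": -1},
  {"dx": 18,"dy": 18,"dz": 0,"rx": 0,"ry": 0,"rz": 0.15,"fingers": -1},
  {"dx": 18,"dy": 18,"dz": 0,"rx": 0,"ry": 0,"rz": 0.15,"fingers": -1},
  {"dx": 18,"dy": 18,"dz": 0,"rx": 0,"ry": 0,"rz": 0.15,"fingers": -1},
  {"dx": 18,"dy": 18,"dz": 0,"rx": 0,"ry": 0,"rz": 0.15,"fingers": -1},
  {"dx": 18,"dy": 18,"dz": 0,"rx": 0,"ry": 0,"rz": 0.15,"fingers": -1},
  {"dx": 18,"dy": 18,"dz": 0,"rx": 0,"ry": 0,"rz": 0.15,"fingers": -1},
  {"dx": 18,"dy": 18,"dz": 0,"rx": 0,"ry": 0,"rz": 0.15,"fingers": -1},
])

```text
clock: 2.8
tcp_pos: [0.5045, -0.2442, 0.304]
orientation: [0.0, 0.174, 0.985, -0.0]
wrist_force: [0.3, 0.5, 0.1]
finger_gap: 0.0854
```

>>> servo_tool([
  {"dx": 14,"dy": 28,"dz": 0,"rx": 0,"ry": 0,"rz": 0.15,"fingers": -1},
  {"dx": 0,"dy": 0,"dz": 0,"rx": 0,"ry": 0,"rz": 0.02,"fingers": -1},
  {"dx": 0,"dy": 0,"dz": 0,"rx": 0,"ry": 0,"rz": 0,"fingers": -1},
])

```text
clock: 3.1
tcp_pos: [0.518, -0.2165, 0.3039]
orientation: [-0.0, 0.093, 0.996, -0.0]
wrist_force: [0.2, -0.3, -0.3]
finger_gap: 0.0854
```

>>> servo_tool([
  {"dx": 0,"dy": 0,"dz": -33,"rx": 0,"ry": 0,"rz": 0,"fingers": -1},
  {"dx": 0,"dy": 0,"dz": -33,"rx": 0,"ry": 0,"rz": 0,"fingers": -1},
  {"dx": 0,"dy": 0,"dz": -32,"rx": 0,"ry": 0,"rz": 0,"fingers": -1},
  {"dx": 0,"dy": 0,"dz": 0,"rx": 0,"ry": 0,"rz": 0,"fingers": 0.36},
  {"dx": 0,"dy": 0,"dz": 0,"rx": 0,"ry": 0,"rz": 0,"fingers": 0.36},
  {"dx": 0,"dy": 0,"dz": 0,"rx": 0,"ry": 0,"rz": 0,"fingers": 0.36},
  {"dx": 0,"dy": 0,"dz": 0,"rx": 0,"ry": 0,"rz": 0,"fingers": 0.36},
])

```text
clock: 3.8
tcp_pos: [0.5188, -0.2179, 0.208]
orientation: [0.002, 0.094, 0.996, -0.001]
wrist_force: [-0.3, 0.5, -0.1]
finger_gap: 0.0283
```

Run:
```python
from h import *
s=env.get_state(); print(s['tcp_pos'],s['finger_gap'],s['wrist_force'],s['joint_pos'])
c=shot('scene'); a=c['img'][160:340,140:340,::-1]
d=shot('side'); b=d['img'][120:300,260:460,::-1]
cv2.imwrite('pics/cage.png',cv2.resize(np.hstack([a,b]),None,fx=2,fy=2))
# trajectory of post, q from .1228 to 1.571
x,y,w=.6018,-.2329,-.0658
qs=np.linspace(.1228,1.571,17)
p=np.array([[x,y]+.085*np.array([[np.cos(w),-np.sin(w)],[np.sin(w),np.cos(w)]])@[-np.cos(q),np.sin(q)] for q in qs])
print(qs[1]-qs[0]);print((np.diff(p,axis=0)*1000).round(1).tolist())
```

```text
[ 0.51875342 -0.21788053  0.20802731] 0.02825550366230226 [-0.26378087  0.54549261 -0.08727823] [-5.40317001e-01  3.32853200e-01 -1.66073296e-01  1.06824280e+00
  3.66211610e-05 -3.52821815e-01]
0.09051250000000001
[[1.8, 7.5], [2.5, 7.3], [3.1, 7.0], [3.7, 6.7], [4.3, 6.4], [4.9, 5.9], [5.4, 5.5], [5.9, 5.0], [6.3, 4.4], [6.7, 3.8], [7.0, 3.2], [7.2, 2.6], [7.5, 1.9], [7.6, 1.2], [7.7, 0.5], [7.7, -0.2]]
```

View pics/cage.png

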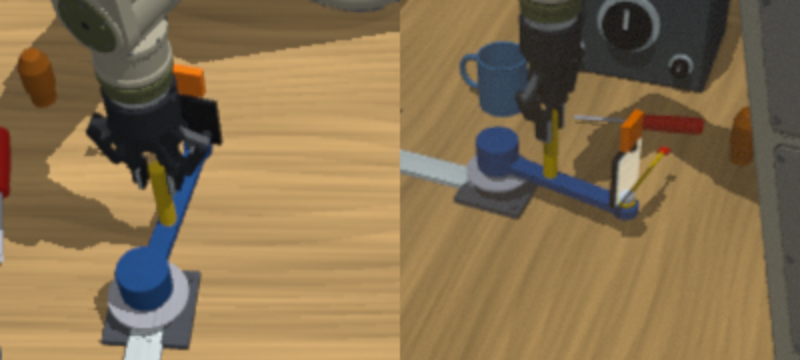

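The post (yellow, at about (160,185) of the crop) is between the fingers. Next I swing it out.

>>> servo_tool([
  {"dx": 1.8,"dy": 7.5,"dz": 0,"rx": 0,"ry": 0,"rz": -0.09,"fingers": 0.36},
  {"dx": 2.5,"dy": 7.3,"dz": 0,"rx": 0,"ry": 0,"rz": -0.09,"fingers": 0.36},
  {"dx": 3.1,"dy": 7.0,"dz": 0,"rx": 0,"ry": 0,"rz": -0.09,"fingers": 0.36},
  {"dx": 3.7,"dy": 6.7,"dz": 0,"rx": 0,"ry": 0,"rz": -0.09,"fingers": 0.36},
  {"dx": 4.3,"dy": 6.4,"dz": 0,"rx": 0,"ry": 0,"rz": -0.09,"fingers": 0.36},
  {"dx": 4.9,"dy": 5.9,"dz": 0,"rx": 0,"ry": 0,"rz": -0.09,"fingers": 0.36},
  {"dx": 5.4,"dy": 5.5,"dz": 0,"rx": 0,"ry": 0,"rz": -0.09,"fingers": 0.36},
  {"dx": 5.9,"dy": 5.0,"dz": 0,"rx": 0,"ry": 0,"rz": -0.09,"fingers": 0.36},
])

```text
clock: 4.7
tcp_pos: [0.5499, -0.1669, 0.2071]
orientation: [0.001, 0.44, 0.898, -0.001]
wrist_force: [-1.8, -4.5, 1.5]
finger_gap: 0.0273
```

>>> servo_tool([
  {"dx": 6.3,"dy": 4.4,"dz": 0,"rx": 0,"ry": 0,"rz": -0.09,"fingers": 0.36},
  {"dx": 6.7,"dy": 3.8,"dz": 0,"rx": 0,"ry": 0,"rz": -0.09,"fingers": 0.36},
  {"dx": 7.0,"dy": 3.2,"dz": 0,"rx": 0,"ry": 0,"rz": -0.09,"fingers": 0.36},
  {"dx": 7.2,"dy": 2.6,"dz": 0,"rx": 0,"ry": 0,"rz": -0.09,"fingers": 0.36},
  {"dx": 7.5,"dy": 1.9,"dz": 0,"rx": 0,"ry": 0,"rz": -0.09,"fingers": 0.36},
  {"dx": 7.6,"dy": 1.2,"dz": 0,"rx": 0,"ry": 0,"rz": -0.09,"fingers": 0.36},
  {"dx": 7.7,"dy": 0.5,"dz": 0,"rx": 0,"ry": 0,"rz": -0.09,"fingers": 0.36},
  {"dx": 7.7,"dy": 0,"dz": 0,"rx": 0,"ry": 0,"rz": -0.09,"fingers": 0.36},
])

```text
clock: 5.5
tcp_pos: [0.6074, -0.1482, 0.2067]
orientation: [0.0, 0.728, 0.686, -0.0]
wrist_force: [-0.5, -0.9, -0.9]
finger_gap: 0.0273
```

>>> servo_tool([
  {"dx": 3,"dy": 0,"dz": 0,"rx": 0,"ry": 0,"rz": 0,"fingers": 0.36},
  {"dx": 2,"dy": 0,"dz": 0,"rx": 0,"ry": 0,"rz": 0,"fingers": 0.36},
  {"dx": 0,"dy": 0,"dz": 0,"rx": 0,"ry": 0,"rz": 0,"fingers": 0.36},
  {"dx": 0,"dy": 0,"dz": 0,"rx": 0,"ry": 0,"rz": 0,"fingers": 0.36},
])

```text
clock: 5.9
tcp_pos: [0.6097, -0.148, 0.2063]
orientation: [-0.002, 0.726, 0.688, -0.002]
wrist_force: [-8.8, -0.3, 4.4]
finger_gap: 0.0271
```

>>> servo_tool([
  {"dx": -5,"dy": 0,"dz": 0,"rx": 0,"ry": 0,"rz": 0,"fingers": -1},
  {"dx": 0,"dy": 0,"dz": 0,"rx": 0,"ry": 0,"rz": 0,"fingers": -1},
  {"dx": 0,"dy": 0,"dz": 0,"rx": 0,"ry": 0,"rz": 0,"fingers": -1},
  {"dx": 0,"dy": 0,"dz": 35,"rx": 0,"ry": 0,"rz": 0,"fingers": -1},
  {"dx": 0,"dy": 0,"dz": 35,"rx": 0,"ry": 0,"rz": 0,"fingers": -1},
  {"dx": 0,"dy": 0,"dz": 35,"rx": 0,"ry": 0,"rz": 0.1,"fingers": -1},
  {"dx": 0,"dy": 0,"dz": 35,"rx": 0,"ry": 0,"rz": 0.15,"fingers": -1},
])

```text
clock: 6.6
tcp_pos: [0.6073, -0.148, 0.3475]
orientation: [0.0, 0.633, 0.774, 0.0]
wrist_force: [1.4, -1.1, 0.4]
finger_gap: 0.0857
```

>>> servo_tool([
  {"dx": 0,"dy": 0,"dz": 0,"rx": 0,"ry": 0,"rz": 0.15,"fingers": -1},
  {"dx": 0,"dy": 0,"dz": 0,"rx": 0,"ry": 0,"rz": 0.15,"fingers": -1},
  {"dx": 0,"dy": 0,"dz": 0,"rx": 0,"ry": 0,"rz": 0.15,"fingers": -1},
  {"dx": 0,"dy": 0,"dz": 0,"rx": 0,"ry": 0,"rz": 0.15,"fingers": -1},
  {"dx": 0,"dy": 0,"dz": 0,"rx": 0,"ry": 0,"rz": 0.15,"fingers": -1},
  {"dx": 0,"dy": 0,"dz": 0,"rx": 0,"ry": 0,"rz": 0.15,"fingers": -1},
  {"dx": 0,"dy": 0,"dz": 0,"rx": 0,"ry": 0,"rz": 0.15,"fingers": -1},
  {"dx": 0,"dy": 0,"dz": 0,"rx": 0,"ry": 0,"rz": 0.15,"fingers": -1},
])

```text
clock: 7.4
tcp_pos: [0.6075, -0.1481, 0.346]
orientation: [0.0, 0.085, 0.996, 0.0]
wrist_force: [-0.0, 0.0, 0.2]
finger_gap: 0.0855
```

Run:
```python
from h import *
s=env.get_state(); print(s['tcp_pos'],s['orientation'],s['wrist_force'],s['joint_pos'])
w=read_camera('wrist'); np.save('he.npy',w['hand_eye']); print(np.round(w['hand_eye'],3).tolist())
c=shot('scene','scene1.png'); d=shot('side','side1.png'); cv2.imwrite('pics/wrist1.png',w['img'][:,:,::-1])
A=c['img'][150:390,170:490,::-1]; B=d['img'][130:370,160:480,::-1]; W=w['img'][::2,::2,::-1]
cv2.imwrite('pics/m1.png',cv2.resize(np.vstack([np.hstack([A,B]),np.hstack([W,W*0])]),None,fx=1.22,fy=1.22))
P={'grip':(.615,-.0334,.184),'lens':(.775,-.044,.12),'post':(.607,-.148,.170)}
for k,v in P.items(): print(k,proj(c,v).round(1),proj(d,v).round(1))
```

```text
[ 0.60749635 -0.14805413  0.34602186] [3.87466513e-04 8.48513851e-02 9.96393542e-01 3.29087463e-05] [-0.04697668  0.04488258  0.16828587] [-3.67449162e-01  4.09920068e-01  2.87984230e-01  1.44813462e+00
  2.79223724e-04 -1.97541978e-01]
[[0.0, -0.953, -0.304, 0.078], [1.0, 0.0, -0.001, -0.001], [0.001, -0.304, 0.953, -0.07], [0.0, 0.0, 0.0, 1.0]]
grip [301.8 277.7] [270.8 207.9]
lens [294.9 362.6] [217.1 211.8]
post [247.3 277.4] [292.8 184.7]
```

View pics/m1.png

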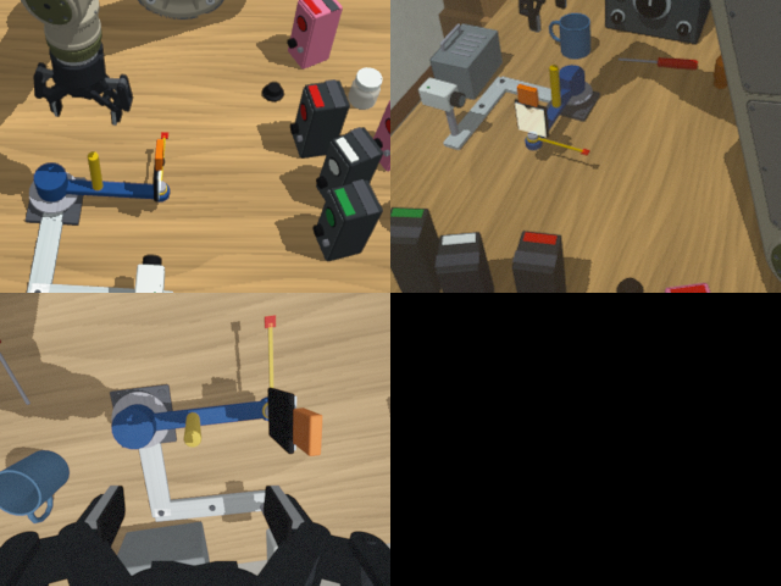

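The arm is out: bar horizontal in the scene, mirror edge-on at rest, and the pointer pointing away from the camera. I'll refine the fit with the new views.

```bash
cat > fit2.py <<'E'
from h import *
from scipy.optimize import least_squares
cs={n:read_camera(n) for n in ('scene','side')}
def blob(fn,lo,hi,box):
    hsv=cv2.cvtColor(cv2.imread(fn),cv2.COLOR_BGR2HSV); m=cv2.inRange(hsv,lo,hi); k=np.zeros_like(m); x0,y0,x1,y1=box; k[y0:y1,x0:x1]=m[y0:y1,x0:x1]
    N,l,st,ce=cv2.connectedComponentsWithStats(k); i=1+np.argmax(st[1:,4]); return ce[i],st[i].tolist()
R=lambda a:np.array([[np.cos(a),-np.sin(a)],[np.sin(a),np.cos(a)]])
O,Y,Rd=((5,170,90),(18,255,255)),((22,150,80),(32,255,255)),((0,170,80),(4,255,255))
ob=[]
for n,b in (('scene',dict(grip=(290,258,310,300),tip=(297,254,312,266))),('side',dict(grip=(255,190,282,222),tip=(310,245,330,262)))):
    for k,c in (('grip',O),('tip',Rd)):
        p,st=blob(f'pics/{n}1.png',*c,b[k]); print(n,k,p.round(1),st); ob.append((n,k,*p))
ob+=[('scene','hub',211.9,293.6),('scene','lens',295,362.5),('side','hub',308.5,190)]
def pts(p):
    x,y,w=p; h=np.array([x,y]); m=h+R(w)@[0,.2]; f=lambda v,z:np.array([*v,z])
    return dict(hub=f(h,.094),grip=f(m,.184),lens=f(m+R(w)@[.16,0],.12),tip=f(m+R(w)@[-.120,0],.072))
res=lambda p:np.concatenate([proj(cs[c],pts(p)[k])-[u,v] for c,k,u,v in ob])
s=least_squares(res,[.6,-.23,-.06],loss='soft_l1'); print(s.x.round(4))
for o,r in zip(ob,res(s.x).reshape(-1,2)): print(o[:2],r.round(1))
m=pts(s.x)['grip'][:2]; print('axis',m.round(4)); 
for k in ('scene','side'): print(k,[(o[1],at_z(cs[k],o[2:],{'grip':.184,'tip':.072,'hub':.094,'lens':.12}[o[1]]).round(4)[:2].tolist()) for o in ob if o[0]==k])
for mk in ((.472,.234),):
    d=R(s.x[2]).T@(np.array(mk)-m); print('theta',np.arctan2(d[1],-d[0])/2)
E
python3 fit2.py
```

```text
scene grip [300.4 275.5] [297, 261, 11, 29, 173]
scene tip [304.4 260.1] [302, 259, 6, 4, 18]
side grip [272.2 207.9] [264, 199, 17, 19, 235]
side tip [320.1 254. ] [318, 253, 5, 3, 8]
[ 0.6018 -0.2351 -0.054 ]
('scene', 'grip') [0.4 1.2]
('scene', 'tip') [ 0.9 -0.3]
('side', 'grip') [-0.1 -0.3]
('side', 'tip') [0.3 0.4]
('scene', 'hub') [-0.9  0. ]
('scene', 'lens') [-0.1 -1.1]
('side', 'hub') [-0.5 -1.3]
axis [ 0.6126 -0.0354]
scene [('grip', [0.6097, -0.0363]), ('tip', [0.4937, -0.0311]), ('hub', [0.6017, -0.2331]), ('lens', [0.7748, -0.0438])]
side [('grip', [0.612, -0.0345]), ('tip', [0.4939, -0.03]), ('hub', [0.5985, -0.2301])]
theta 0.517870918899513
```

>>> servo_tool([
  {"dx": 2,"dy": 38,"dz": 0,"rx": 0,"ry": 0,"rz": 0.11,"fingers": -1},
  {"dx": 2,"dy": 38,"dz": 0,"rx": 0,"ry": 0,"rz": 0,"fingers": -1},
  {"dx": 1,"dy": 37,"dz": 0,"rx": 0,"ry": 0,"rz": 0,"fingers": -1},
  {"dx": 0,"dy": 0,"dz": -35,"rx": 0,"ry": 0,"rz": 0,"fingers": -1},
  {"dx": 0,"dy": 0,"dz": -35,"rx": 0,"ry": 0,"rz": 0,"fingers": -1},
  {"dx": 0,"dy": 0,"dz": -30,"rx": 0,"ry": 0,"rz": 0,"fingers": -1},
  {"dx": 0,"dy": 0,"dz": 0,"rx": 0,"ry": 0,"rz": 0,"fingers": -1},
], newtons=40)

```text
clock: 8.35
tcp_pos: [0.6097, -0.0344, 0.2414]
orientation: [-0.004, 0.034, 0.999, 0.001]
wrist_force: [-1.1, -0.1, 0.3]
finger_gap: 0.0855
```

Run:
```python
from h import *
s=env.get_state(); print(s['tcp_pos'],s['orientation'],s['wrist_force'])
c=shot('scene'); d=shot('side')
A=c['img'][180:330,220:390,::-1]; B=d['img'][130:280,200:370,::-1]
cv2.imwrite('pics/m2.png',cv2.resize(np.hstack([A,B]),None,fx=2.3,fy=2.3,interpolation=cv2.INTER_CUBIC))
```

```text
[ 0.60971454 -0.03438675  0.24135962] [-4.15628606e-03  3.41126347e-02  9.99409100e-01  7.09472507e-04] [-1.06932899 -0.11581488  0.27628621]
```

View pics/m2.png

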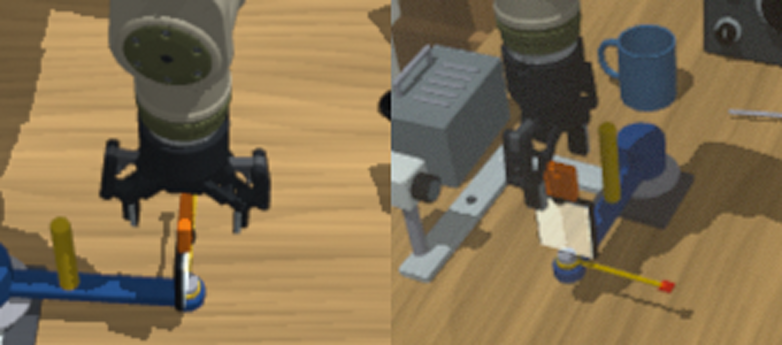

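The grip at (186,215) is midway between the fingers, so I close on it.

>>> servo_tool([
  {"dx": 2,"dy": 0,"dz": 0,"rx": 0,"ry": 0,"rz": 0,"fingers": 0},
  {"dx": 0,"dy": 0,"dz": 0,"rx": 0,"ry": 0,"rz": 0,"fingers": 0.4},
  {"dx": 0,"dy": 0,"dz": 0,"rx": 0,"ry": 0,"rz": 0,"fingers": 0.7},
  {"dx": 0,"dy": 0,"dz": 0,"rx": 0,"ry": 0,"rz": 0,"fingers": 1},
  {"dx": 0,"dy": 0,"dz": 0,"rx": 0,"ry": 0,"rz": 0,"fingers": 1},
  {"dx": 0,"dy": 0,"dz": 0,"rx": 0,"ry": 0,"rz": 0,"fingers": 1},
  {"dx": 0,"dy": 0,"dz": 0,"rx": 0,"ry": 0,"rz": 0,"fingers": 1},
], newtons=40)

```text
clock: 9.15
tcp_pos: [0.6143, -0.0351, 0.2464]
orientation: [0.0, 0.033, 0.999, -0.0]
wrist_force: [-0.7, -0.1, 2.8]
finger_gap: 0.0114
```

>>> servo_tool([
  {"dx": 0,"dy": 0,"dz": 0,"rx": 0,"ry": 0,"rz": -0.1,"fingers": 1},
  {"dx": 0,"dy": 0,"dz": 0,"rx": 0,"ry": 0,"rz": -0.1,"fingers": 1},
  {"dx": 0,"dy": 0,"dz": 0,"rx": 0,"ry": 0,"rz": -0.1,"fingers": 1},
  {"dx": 0,"dy": 0,"dz": 0,"rx": 0,"ry": 0,"rz": -0.1,"fingers": 1},
  {"dx": 0,"dy": 0,"dz": 0,"rx": 0,"ry": 0,"rz": -0.1,"fingers": 1},
  {"dx": 0,"dy": 0,"dz": 0,"rx": 0,"ry": 0,"rz": 0,"fingers": 1},
  {"dx": 0,"dy": 0,"dz": 0,"rx": 0,"ry": 0,"rz": 0,"fingers": 1},
])

```text
clock: 9.85
tcp_pos: [0.614, -0.0362, 0.2464]
orientation: [0.0, 0.279, 0.96, -0.001]
wrist_force: [-2.1, -4.7, 4.2]
finger_gap: 0.0114
```

```bash
cat > chk.py <<'E'
from h import *
import sys
s=env.get_state(); o=s['orientation']; print(s['clock'],s['tcp_pos'],'yaw',2*np.arctan2(o[2],o[1]),s['wrist_force'],s['ft_torque'],s['finger_gap'])
m=np.array([.6126,-.0354]); mk=np.array([.472,.234]); a=lambda v:np.arctan2(v[1],v[0])
print('want bearing',a(mk-m))
for n in ('scene','side'):
    c=shot(n,f'{n}{sys.argv[1]}.png'); pp=m+.12*(mk-m)/np.linalg.norm(mk-m); e=proj(c,[*pp,.072]); print(n,'expected tip',e.round(1))
    hsv=cv2.cvtColor(c['img'],cv2.COLOR_RGB2HSV); k=cv2.inRange(hsv,(0,150,70),(5,255,255)); q=np.zeros_like(k); u,v=e.astype(int); q[v-25:v+25,u-25:u+25]=k[v-25:v+25,u-25:u+25]
    N,l,st,ce=cv2.connectedComponentsWithStats(q)
    for i in range(1,N):
        p=at_z(c,ce[i],.072)[:2]; print(ce[i].round(1),st[i,4],p.round(4),'r',np.linalg.norm(p-m).round(4),'bearing',a(p-m).round(4))
S=cv2.imread(f'pics/scene{sys.argv[1]}.png')[190:340,260:460]; T=cv2.imread(f'pics/side{sys.argv[1]}.png')[180:400,180:380][:150*220//150]
T=cv2.imread(f'pics/side{sys.argv[1]}.png')[195:345,190:390]
cv2.imwrite(f'pics/m{sys.argv[1]}.png',cv2.resize(np.hstack([S,T]),None,fx=2,fy=2,interpolation=cv2.INTER_CUBIC))
E
python3 chk.py 3
```

```text
9.85 [ 0.61397028 -0.03617223  0.24636013] yaw 2.5763338031581435 [-2.11518612 -4.67760283  4.22402491] [-0.82242947  0.41317275  0.01875765] 0.011396699041303946
want bearing 2.0518104558111268
scene expected tip [348.4 283.5]
[346.5 282.7] 23 [0.555  0.0665] r 0.117 bearing 2.0848
side expected tip [280.  277.5]
[280.9 276.9] 15 [0.5557 0.0685] r 0.1184 bearing 2.0716
```

View pics/m3.png

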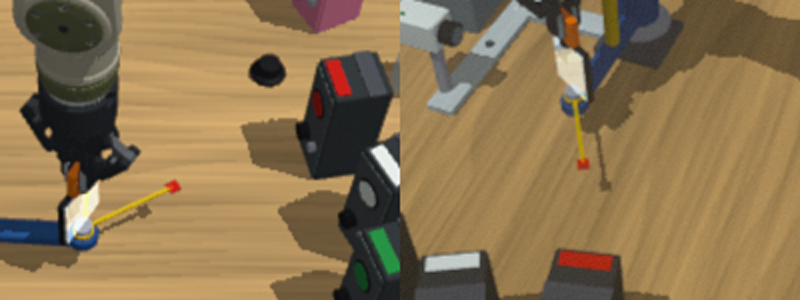

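Run:
```python
from h import *
c=read_camera('scene'); 
for f in ('scene0.png','scene3.png'):
    hsv=cv2.cvtColor(cv2.imread('pics/'+f),cv2.COLOR_BGR2HSV)
    k=cv2.inRange(hsv,(0,120,40),(8,255,255))|cv2.inRange(hsv,(172,120,40),(180,255,255)); q=np.zeros_like(k); q[215:270,405:445]=k[215:270,405:445]
    N,l,st,ce=cv2.connectedComponentsWithStats(q)
    for i in range(1,N):
        if st[i,4]>15: print(f,st[i].tolist(),ce[i].round(2),at_z(c,ce[i],.12).round(4))
h0=cv2.imread('pics/scene3.png')[230:256,408:430]; print(h0[:,:,2][::2,::1])
```

```text
scene0.png [423, 219, 13, 19, 149] [428.85 228.39] [0.4315 0.2609 0.12  ]
scene0.png [416, 235, 5, 14, 52] [418.19 241.27] [0.4697 0.2321 0.12  ]
scene3.png [423, 219, 13, 19, 149] [428.85 228.39] [0.4315 0.2609 0.12  ]
scene3.png [416, 235, 5, 14, 52] [418.19 241.27] [0.4697 0.2321 0.12  ]
[[199 199 199 200 199 200 200 196 149  54  29  33  33  35  39  29  38  76
  149 203 204 203]
 [201 201 201 202 201 202 203 189  87  34  32  32  32  35  49  67  35  40
   85 169 203 203]
 [197 196 196 196 197 198 192 146  52  23  21  27  32  33  38  53  40  32
   54 118 200 205]
 [188 188 187 188 188 189 175  83  50  78  76  58  28  31  33  41  58  36
   35  58 121 201]
 [181 181 181 181 184 184 141  54  59  86  90  90  45  25  32  34  37  40
   29  38  57  85]
 [190 190 190 190 192 179  83  39  65  87  87  83  56  25  31  33  35  46
   56  34  39  46]
 [194 194 194 195 190 145  52  33  57  86  87  89  84  31  28  33  33  36
   42  27  26  28]
 [202 201 202 203 189  87  32  31  44  78  87  88  84  28  27  34  34  35
   27  25  28  29]
 [211 212 212 207 157  56  30  32  34  54  86  89  84  29  28  33  35  37
   25  28  29  30]
 [206 210 211 196  90  34  31  34  33  32  42  48  37  21  32  34  33  29
   25  29  28  28]
 [126 146 133  99  37  27  32  34  32  32  33  32  31  32  33  35  35  24
   27  30  29  28]
 [ 32  19  21  18  15  20  26  33  34  34  33  33  34  33  34  35  28  26
   29  29  29  28]
 [ 27  10  17  16  17  19  20  32  33  34  32  32  33  34  36  31  25  28
   29  28  28  29]]
```

>>> servo_tool([
  {"dx": 0,"dy": 0,"dz": 0,"rx": 0,"ry": 0,"rz": -0.009,"fingers": 1},
  {"dx": 0,"dy": 0,"dz": 0,"rx": 0,"ry": 0,"rz": 0,"fingers": 1},
  {"dx": 0,"dy": 0,"dz": 0,"rx": 0,"ry": 0,"rz": 0,"fingers": 1},
  {"dx": 0,"dy": 0,"dz": 0,"rx": 0,"ry": 0,"rz": 0,"fingers": 1},
])

```text
clock: 10.4
tcp_pos: [0.614, -0.0362, 0.2464]
orientation: [0.0, 0.283, 0.959, -0.001]
wrist_force: [-3.4, -5.5, 4.3]
finger_gap: 0.0111
```

```bash
sed -i 's/\.472,\.234/.470,.232/' chk.py; python3 chk.py 4
```

```text
10.4 [ 0.61395465 -0.03616601  0.24638748] yaw 2.5674433717462746 [-3.4464863  -5.49950928  4.30869591] [-0.82396017  0.44611941  0.09606118] 0.011094706827626012
want bearing 2.060714831665827
scene expected tip [348.2 283.1]
[347.3 283.4] 20 [0.5571 0.0684] r 0.1177 bearing 2.0623
side expected tip [280.4 277.4]
[280.  276.5] 20 [0.5582 0.0681] r 0.117 bearing 2.0542
```

Run:
```python
from h import *
a=cv2.imread('pics/scene0.png');b=cv2.imread('pics/scene4.png')
L=[((480,200),(120,140)),]
for nm,(x,y,w,h) in dict(valve=(148,184,24,30),driver=(130,222,18,72),mug=(90,305,52,60),knob=(383,214,22,20),jar=(455,203,32,36),meter=(488,308,36,34)).items():
    print(nm,np.abs(a[y:y+h,x:x+w].astype(int)-b[y:y+h,x:x+w]).mean().round(1))
```

```text
valve 3.2
driver 3.8
mug 2.9
knob 2.7
jar 4.0
meter 3.4
```

View pics/scene4.png

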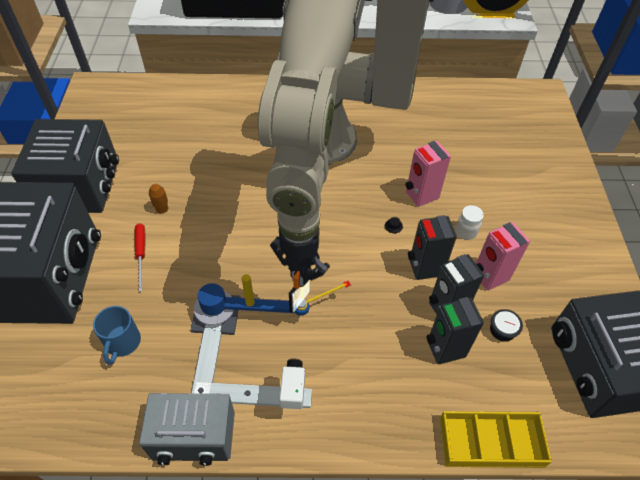

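The arm is out, the pointer tip at (347,283) aims at the red disc at (418,241), the grip is held, and the loose things have not moved.

```bash
python3 -c "
from workcell import job
print(job.hand_in())"
```

```text
the job is handed in; nothing more can be done
None
```

I swung the blue arm out to its end stop, gripped the mirror's orange grip and turned it about 0.51 rad. I handed the job in at about 10.5 s on the robot's clock, still holding the grip at 40 N.

- **Arm out:** the push met the stop (about 9 N back). Pictures after I released the handle show the arm fully out.
- **Pointer:** it bears 2.062 rad (scene camera) and 2.054 rad (side camera), against 2.061 rad wanted for the real red marker. The two cameras differ by about 0.008 rad. I did not see the reflection itself in the mirror.
- **Other fits:** two fits of the rig disagreed slightly. They put its yaw at -0.066 and -0.054 rad and the mirror turn needed at 0.507 and 0.518 rad. The final 0.51 rad lies between those.
- **Marker position:** the red disc could be measured only in the scene camera; two readings there differed by about 2–3 mm.
- **Forces:** the wrist force was about 8 N at the end, with the x part pressing the arm into its stop.
- **Loose things:** the final picture shows them unmoved.

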